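# Open the gearbox filler

## Task

Unscrew the orange filler cap from the gearbox, counter-clockwise seen from above and without wrenching it off its thread, lift it clear of the neck, and set it down (do not drop it) the same way up in the empty bay of the blue parts tray. Leave the black gears, the grease tin, the V-block and the tools where they are.

Things in the scene. Friction and masses are not known exactly. Their poses are not given: they have to be found in the camera images.
- cap: Orange round screw cap, fluted, 52 mm diameter, 41 mm tall to its flat top (top 15 mm solid, hollow skirt below), about 90 g. Origin: centre of its underside, z up along its axis; x points to the white mark on its top. Turning it counter-clockwise seen from above raises it 3.3 mm per radian; it comes free 5.0 to 5.5 rad (about 300 degrees) from its start; before that it resists a pull upward.
- cap_mark (a point): Outer end of the white radial mark on the cap's top, 22 mm from the axis, 41 mm above the cap's underside. At the start it points along the gearbox's +x within 0.2 rad. The thread is coarse, right-hand, with about 2 mm of vertical play; the cap turns easily and stays put when let go part-way.
- gearbox: Grey cast gearbox, fixed: base plate 150 x 120 x 12 mm, housing 116 x 104 mm, 90 mm high, a round boss with an 18 mm steel shaft stub on its -y side (94 mm out). Origin: centre of its underside, z up, x away from its amber sight glass. Its upright threaded filler neck stands 20 mm to +y of the centre, from 92 to 123 mm height; the cap's underside starts at 97 mm.
- neck_top (a point): Centre of the top face of the threaded neck (on the screw axis), 123 mm above the table. Core 32 mm, thread 43 mm outside diameter. A grip of 40 N is enough to turn the cap.
- tray: Shallow blue tray, fixed, 160 (x) x 290 (y) mm, 4 mm floor, 16 mm high rim, 4 mm walls, divided by a 14 mm high wall at y = -20 mm. Origin: centre of its underside. The bay on the -y side holds the two black gears, the larger bay on the +y side is empty.
- bay (a point): Centre of the floor of the empty bay (152 mm in x by 159 mm in y inside), on the floor's upper face, 4 mm above the table; axes as the tray's.
- gear_a: Black plastic gear, 56 mm diameter, 12 mm high, lying in the other bay of the tray. Origin: centre of underside. Leave alone.
- gear_b: Second black gear, like the first, beside it. Leave alone.
- grease_tin: Green tin, 68 mm diameter, 90 mm tall, standing at the far side of the bench. Origin: centre of underside. Leave alone.
- wrench: Wrench lying at the far side of the bench. Leave alone.
- screwdriver: Screwdriver lying at the far side of the bench, to the left of the tin. Leave alone.
- vblock: Steel V-block 50 x 80 x 45 mm at the far side of the bench. Leave alone.
Things that resemble listed ones, but are neither listed nor needed, are in the scene too. Of the things like the cap, leave any that is pink or yellow; of the rest the larger one is meant.

How it is judged:
On the way, in this order (a step that is already met when the one before it is completed fails the run):
1. the cap, still on the neck, has been turned about a quarter turn counter-clockwise (y of cap_mark in the frame of gearbox above 0.03 m and horizontal distance between cap and neck_top below 0.006 m and z of cap in the frame of neck_top below -0.002 m), for 0.04 s.
2. the cap, still on the neck, has been turned about half a turn (x of cap_mark in the frame of gearbox below -0.01 m and horizontal distance between cap and neck_top below 0.006 m and z of cap in the frame of neck_top below -0.002 m), for 0.04 s.
3. the cap, still on the neck, has been turned about three quarters of a turn (y of cap_mark in the frame of gearbox below 0.01 m and horizontal distance between cap and neck_top below 0.006 m and z of cap in the frame of neck_top below -0.002 m), for 0.04 s.
4. the cap is lifted clear above the neck (z of cap in the frame of neck_top above 0.005 m), for 0.05 s.
At the end, for the whole second after the job is handed in: The cap has been unscrewed and stands at rest, upright (within 0.08 rad) and flat on the floor of the tray's empty bay (underside within 4 mm of the floor), wholly inside the bay's walls (x of cap in the frame of bay between -0.049 and 0.049 m and y of cap in the frame of bay between -0.052 and 0.052 m and z of cap in the frame of bay below 0.004 m and angle between cap's own z axis and vertical below 0.08 rad and linear speed of cap below 0.02 m/s); the robot touches nothing.
It fails at once if the cap is wrenched against its thread (over 60 N between cap and gearbox) (contact force between cap and gearbox above 60 N).
It fails at once if the cap is dropped (moving over 0.6 m/s while not held) (linear speed of cap above 0.6 m/s and contact force between cap and the fingers below 0.01 N).
It fails at once if a gear in the tray is disturbed by over 15 mm (distance of any of gear_a, gear_b from where it was at the start of the episode above 0.015 m).
It fails at once if the grease tin, a tool or the V-block is disturbed by over 20 mm (distance of any of grease_tin, wrench, screwdriver, vblock from where it was at the start of the episode above 0.02 m).
It also fails if it takes over 64 s, if anything falls off the work surface, if the arm or the gripper's body presses on something with over 40 N, if the wrist force passes 120 N, or if a joint passes its speed limit or range.

## Robot

A 6-joint arm with a two-finger parallel gripper is mounted at the origin on the work surface. World frame = base frame: x ahead of the robot, y to its left, z up, the work surface at z = 0. Lengths are in m, angles in rad, forces in N, time in s.
With the tool pointing down it reaches from about 0.325 to 0.85 m from the base axis. Payload 15.5 kg.
Tool frame: the origin (TCP) lies on the centre line of the jaws, within the pads' length; the fingertips stand 17 mm ahead of it and the grasp point (between the pads) lies 2 mm behind it; x points along the fingers, y is the direction in which the jaws open and shut, and the axes are right-handed (so a half turn about x gives the same grasp; the last joint's range is limited). The gripper opens to 91 mm and grips with 3 to 60 N. Pads are 32 mm wide; open, the fingers measure 118 mm over their backs; the gripper's body (76 mm by 178 mm) begins 60 mm behind the grasp point.
Start: joints at [1.012, 0.494, 1.345, -0, 1.302, -0.096], TCP at [0.28, 0.559, 0.231] pointing down, gripper open.
Joint ranges: [-2.91, 2.91], [-0.82, 2.16], [0.22, 2.67], [-1.22, 4.37], [0.12, 2.79], [-3.08, 3.08]. Speed limits (rad/s): [1.89, 1.89, 2.57, 3.01, 3.01, 3.01].

## Interface

Orientations are given as a unit quaternion [x, y, z, w].
In Python, from plant import env gives the robot as it stands.
- The arm moves only by the shell command python3 -m creep 'ROWS'. ROWS is a JSON object of lists of equal length, an entry for each row: "offset": the shift along the tool's x, y, z in m, a list of three; "rotation": the turn, a rotation vector about the tool's x, y, z in degrees, a list of three; "jaw": the opening in per cent of the stroke, from 0 (shut) to 100 (fully open). A call has 1 to 5 rows; each row is the pose to reach, as a shift and turn from the pose commanded when the call began, along the tool's axes at that moment; what a row does not reach only later rows make up. A row lasts 1/8 s, in which the tool goes at most 62.5 mm and 10.7 degrees, less where a joint would pass 70% of its speed; a pose out of reach is approached as far as the arm can. A call with a gripper value outside its range is refused whole. The fingers move at their own pace and stop on an object; the grip force is fixed at half the most. Time passes only in rows, so rows that repeat a pose let the fingers close. It gives the time, the measured TCP pose, the force and the opening at its end, in the units of the state.
- env.get_state(): the state, without advancing time (a new reading comes with each control period).
- env.grab_frame(name): name is "scene" or "top" or "wrist"; returns (picture, depth): 420x560x3 uint8, red, green, blue; 420x560 float32, m along the optical axis (not along the pixel's ray), 0 where there is no reading.
- env.calibration(name): a dict with "intrinsics" (3x3 intrinsics, pixels), "rvec" (rotation vector, rad) and "tvec" (3), from world to camera coordinates, as OpenCV has them. Camera axes: x right, y down, z forward; pixel columns grow to the right and rows downward; lengths in m; the calibration is good to about 2 mm. A picture is of the moment at which its call begins: read the wrist's pose just before it. calibration takes no time and is no camera call; for the wrist camera it gives the pose at the moment of the call.
- env.finish_job(): hands the job in, once; it reports no verdict.
The state is a dict: "time_s": time; "joints": joint angles; "joint_velocities": joint speeds; "tau": joint torques, N m; "eef_pos": TCP position; "orientation": TCP orientation; "force": force on the tool from outside, world axes, zero at the start; "moment": the same for the moment, N m; "opening": opening from 0.0 (shut) to 1.0 (fully open).
Only numpy, scipy, OpenCV 4.12 (cv2) and the standard library are available. Lean on these libraries where they do the work, as an engineer would, in place of code of your own. Each camera call takes 0.05 s, during which the arm holds its last target.

## Working session

There is one attempt and no reset: what is moved stays moved. The work goes in short steps, Python scripts to look and compute and a shell command to move; the robot and the scene stay as the last step left them, time stands still between calls to the robot, and variables do not carry over. Pictures are saved under pics/ and viewed, and the job is handed in when it is done.

```bash
mkdir -p pics; ls; cat > h.py <<'E'
import numpy as np, cv2
from scipy.spatial.transform import Rotation as R
from plant import env
def save(n,im,): cv2.imwrite('pics/'+n+'.png',cv2.cvtColor(im,cv2.COLOR_RGB2BGR))
def cal(name):
    c=env.calibration(name);K=np.array(c['intrinsics']);Rm=cv2.Rodrigues(np.array(c['rvec'],float))[0];t=np.array(c['tvec'],float).ravel();return K,Rm,t
def ray(name,u,v,z,c=None):
    K,Rm,t=c or cal(name);d=Rm.T@np.linalg.solve(K,np.array([u,v,1.]));o=-Rm.T@t;return o+d*(z-o[2])/d[2]
def dep(u,v,D,c):
    K,Rm,t=c;p=np.linalg.solve(K,np.array([u,v,1.]))*D[int(v),int(u)];return Rm.T@(p-t)
def proj(p,c):
    K,Rm,t=c;q=K@(Rm@np.asarray(p)+t);return q[:2]/q[2]
def tool():
    s=env.get_state();return np.array(s['eef_pos']),R.from_quat(s['orientation'])
E
python3 - <<'E'
from h import *
print(env.get_state())
for n in('scene','top'):
    im,d=env.grab_frame(n);save(n+'0',im);np.savez('pics/'+n+'0.npz',im=im,d=d)
    K,Rm,t=cal(n);print(n,-Rm.T@t)
p,q=tool();print(q.as_matrix())
E
```

```text
pics
{'time_s': 0.0, 'joints': array([ 1.01150798e+00,  4.94178336e-01,  1.34614298e+00,  1.22430639e-05,
        1.30251494e+00, -9.55051566e-02]), 'joint_velocities': array([ 0.00112522, -0.00115484, -0.00055031,  0.00097444, -0.00102947,
        0.00061642]), 'tau': array([-7.96411496e-04, -8.78837371e+01, -3.81847143e+01,  7.03618652e-02,
        5.34516759e-02, -1.11111465e-04]), 'eef_pos': array([0.27938284, 0.55866469, 0.23033726]), 'orientation': array([ 0.16209261,  0.68832489, -0.16292257,  0.68803421]), 'force': array([-0.64150371, -0.61010503, -0.24440377]), 'moment': array([0.01166158, 0.05218174, 0.00476985]), 'opening': 1.0013606934764}
scene [1.17203553 0.35045669 0.59287868]
top [ 0.51580898 -0.01549544  0.94016638]
[[-5.85087513e-04  4.47357656e-01  8.94354955e-01]
 [-9.25202743e-04  8.94354483e-01 -4.47358025e-01]
 [-9.99999401e-01 -1.08920325e-03 -1.09379110e-04]]
```

View pics/scene0.png

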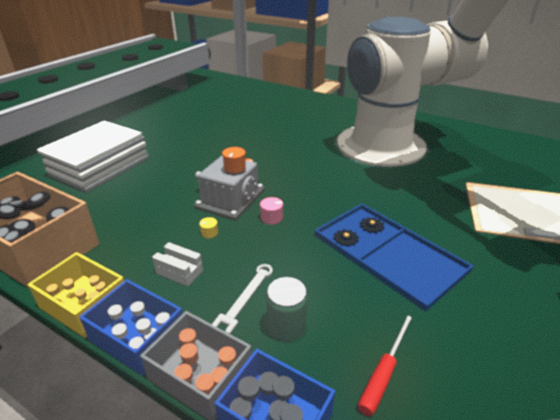

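View pics/top0.png

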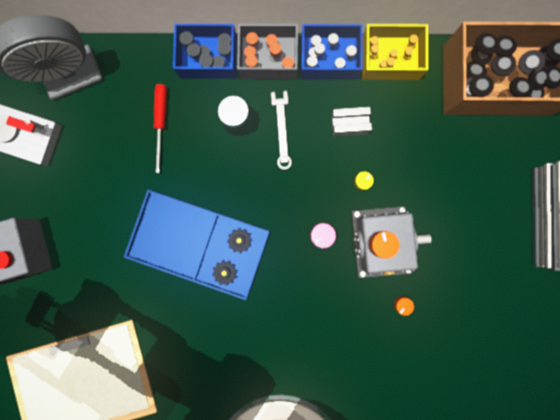

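The top view shows four cap-like things: orange on the gearbox (385,245), small orange (404,306), pink (323,235) and yellow (364,181). The one on the gearbox fits, because it is orange, the larger of the two orange ones, and sits on the neck. I'll confirm it with an enlarged crop and measure.

```bash
python3 - <<'E'
from h import *
z=np.load('pics/top0.npz');im,d=z['im'],z['d'];c=cal('top')
save('crop_top',cv2.resize(im[190:330,330:450],None,fx=4.2,fy=4.2,interpolation=cv2.INTER_CUBIC))
hsv=cv2.cvtColor(im,cv2.COLOR_RGB2HSV)
m=((hsv[...,0]<16)&(hsv[...,1]>170)&(hsv[...,2]>120)).astype(np.uint8)
cs,_=cv2.findContours(m,cv2.RETR_EXTERNAL,cv2.CHAIN_APPROX_NONE)
for k in cs:
    if cv2.contourArea(k)<100: continue
    (u,v),r=cv2.minEnclosingCircle(k);P=dep(u,v,d,c);print('orange',u,v,r,cv2.contourArea(k),P, 'diam',2*r*d[int(v),int(u)]/c[0][0,0], 'at z.138',ray('top',u,v,.138))
b=((hsv[...,0]>100)&(hsv[...,0]<120)&(hsv[...,1]>130)&(hsv[...,2]>80)).astype(np.uint8);b[:150]=0;b[320:]=0;b[:,:110]=0
b=cv2.morphologyEx(b,cv2.MORPH_CLOSE,np.ones((9,9)))
cs,_=cv2.findContours(b,cv2.RETR_EXTERNAL,cv2.CHAIN_APPROX_NONE)
k=max(cs,key=cv2.contourArea);rect=cv2.minAreaRect(k);bp=cv2.boxPoints(rect);print(rect)
W=np.array([ray('top',*p,.016) for p in bp]);print(W,[np.linalg.norm(W[i]-W[i-1]) for i in range(4)])
# gearbox corners/stub by depth at top of housing
P=np.array([[dep(u,v,d,c) for u in range(330,450)] for v in range(190,330)])
h=P[...,2]
mm=((h>.08)&(h<.1)).astype(np.uint8)
cs,_=cv2.findContours(mm,cv2.RETR_EXTERNAL,cv2.CHAIN_APPROX_NONE)
k=max(cs,key=cv2.contourArea);rect=cv2.minAreaRect(k);bp=cv2.boxPoints(rect)+[330,190]
W=np.array([ray('top',*p,.09) for p in bp]);print('housing',W,[np.linalg.norm(W[i]-W[i-1]) for i in range(4)],W.mean(0))
mm=(h>.125);print('cap pts',P[mm].mean(0),np.median(P[mm][:,2]),P[mm].min(0),P[mm].max(0))
# mark
w=((hsv[...,1]<140)&(hsv[...,2]>170))[190:330,330:450]&mm
ys,xs=np.nonzero(w);print('mark',len(xs),xs.mean()+330 if len(xs) else 0,ys.mean()+190 if len(xs) else 0)
E
```

```text
orange 2.5 259.5 7.905794143676758 108.0 [0.44394878 0.56816551 0.10689219] diam 0.032160046838689275 at z.138 [0.44663146 0.54637627 0.138     ]
orange 20.5 123.5 13.58317756652832 154.5 [0.73058235 0.56199075 0.08043621] diam 0.05789702339167573 at z.138 [0.71620206 0.5233248  0.138     ]
orange 158.5 106.0 22.27676773071289 427.5 [0.78727688 0.28490486 0.02568374] diam 0.10042012427216923 at z.138 [0.75393534 0.24800986 0.138     ]
((196.6149139404297, 243.96054077148438), (130.78134155273438, 73.89763641357422), 19.344327926635742)
[[0.44613016 0.35848689 0.016     ]
 [0.60367785 0.30819754 0.016     ]
 [0.51051922 0.02783847 0.016     ]
 [0.35549379 0.07945335 0.016     ]] [np.float64(0.2933848444290007), np.float64(0.16537924198977008), np.float64(0.2954314374792787), np.float64(0.16339210697362266)]
housing [[ 0.54312449 -0.15944587  0.09      ]
 [ 0.55517173 -0.26354782  0.09      ]
 [ 0.43772319 -0.27525601  0.09      ]
 [ 0.42550033 -0.17192356  0.09      ]] [np.float64(0.11828413378101962), np.float64(0.10479672703300665), np.float64(0.11803068205745457), np.float64(0.1040528411829308)] [ 0.49037993 -0.21754332  0.09      ]
cap pts [ 0.49025508 -0.18170565  0.20904504] 0.13859801235722446 [ 0.46211445 -0.22516828  0.12536393] [ 0.51580898 -0.01549544  0.94016638]
mark 85 386.8941176470588 242.09411764705882
```

View pics/crop_top.png

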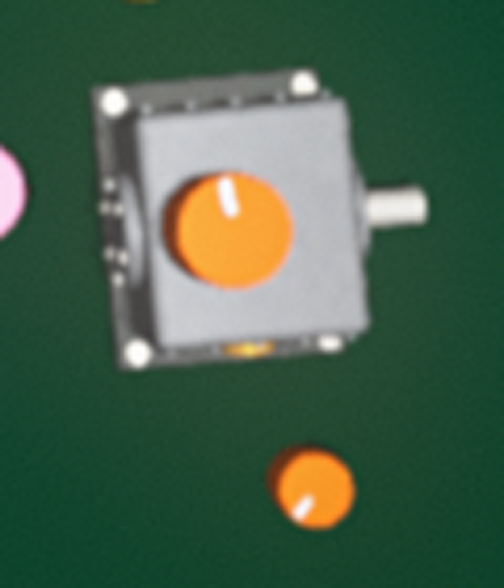

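The crop confirms it: the large orange cap is on the gearbox, the mark points up (+x), and the amber glass is at the bottom of the picture with the shaft to the right. I'll refine the cap centre.

```bash
python3 - <<'E'
from h import *
for n,box in(('top',(200,290,350,425)),('scene',(140,180,215,255))):
    z=np.load(f'pics/{n}0.npz');im,d=z['im'],z['d'];c=cal(n)
    hsv=cv2.cvtColor(im,cv2.COLOR_RGB2HSV);a,b,e,f=box
    if n=='top': print(hsv[250,385],d[250,385])
    m=np.zeros(im.shape[:2],np.uint8);m[a:b,e:f]=((hsv[...,0]<20)&(hsv[...,1]>150)&(hsv[...,2]>60))[a:b,e:f]
    k=max(cv2.findContours(m,0,cv2.CHAIN_APPROX_NONE)[0],key=cv2.contourArea)
    ys,xs=np.nonzero(m);P=np.array([dep(u,v,d,c) for u,v in zip(xs,ys) if d[v,u]>0])
    T=P[(P[:,2]>.132)&(P[:,2]<.145)];print(n,'top face pts',len(T),'mid',(T.min(0)+T.max(0))/2,T.mean(0),np.ptp(T,axis=0),np.median(T[:,2]))
    if n=='top':
        (u,v),r=cv2.minEnclosingCircle(k);print(u,v,r,ray('top',u,v,.138),2*r*.802/c[0][0,0])
E
```

```text
[ 17 196 250] 0.79112107
top top face pts 519 mid [ 0.48839985 -0.19845287  0.13777079] [ 0.48703399 -0.19803396  0.1383604 ] [0.04808774 0.05024425 0.01144026] 0.1384658743572116
383.6666564941406 244.1666717529297 14.610797882080078 [ 0.48898637 -0.19567807  0.138     ] 0.056581030743611045
scene top face pts 193 mid [ 0.48761378 -0.19776982  0.13640018] [ 0.48821298 -0.19513633  0.13721339] [0.05190776 0.05387616 0.00829138] 0.13752514611051198
```

Cap axis comes out at about (0.488,-0.198), top at z=0.138. That agrees with the gearbox geometry to within about 1 mm and lies at reach 0.527. I'll move over while winding the wrist towards j6=+2.9, so one turn does the whole unscrew.

```bash
python3 -m creep '{"offset":[[0,-0.0445,0.0401],[0,-0.089,0.0802],[0,-0.1335,0.1203],[0,-0.178,0.1604],[0,-0.2225,0.2005]],"rotation":[[10,0,0],[20,0,0],[30,0,0],[40,0,0],[50,0,0]],"jaw":[100,100,100,100,100]}'
cat > goal.py <<'E'
import sys
from h import *
g=np.array(eval(sys.argv[1]));p,q=tool();y=q.as_matrix()[:,1]
s=env.get_state();print(s['time_s'],'p',p,'j',np.round(s['joints'],3),'yaw',np.degrees(np.arctan2(y[1],y[0])),'F',s['force'],'op',s['opening']);print('to go tool',q.inv().apply(g-p))
E
python3 goal.py '[.488,-.198,.231]'
```

```text
time_s: 0.72
eef_pos: [0.3594, 0.2685, 0.2308]
orientation: [0.44, 0.554, -0.44, 0.554]
force: [0.5, -0.6, -0.2]
opening: 0.999
0.725 p [0.35942322 0.26848113 0.230845  ] j [ 0.508  0.247  1.759 -0.     1.136  0.279] yaw 13.118336637727694 F [ 0.50031969 -0.6499136  -0.15656654] op 0.9992174692442124
to go tool [-1.12173978e-04  1.93474013e-02  4.83489736e-01]
```

```bash
python3 -m creep '{"offset":[[0,0.0024,0.06],[0,0.0048,0.12],[0,0.0072,0.18],[0,0.0096,0.24],[0,0.012,0.3]],"rotation":[[10,0,0],[20,0,0],[30,0,0],[40,0,0],[50,0,0]],"jaw":[100,100,100,100,100]}'
python3 goal.py '[.488,-.198,.231]'
```

```text
time_s: 1.35
eef_pos: [0.4409, -0.0208, 0.2309]
orientation: [0.633, 0.316, -0.633, 0.316]
force: [0.6, 0.5, 0.0]
opening: 0.999
1.35 p [ 0.4408502  -0.02075122  0.23094359] j [-0.183  0.236  1.774  0.     1.131  0.462] yaw -36.9139624389486 F [0.56334391 0.46611525 0.03209717] op 0.9987409069862542
to go tool [-5.84598895e-05  1.44156369e-01  1.13398309e-01]
```

```bash
python3 -m creep '{"offset":[[0,0.036,0.0284],[0,0.072,0.0567],[0,0.108,0.085],[0,0.144,0.1134],[0,0.144,0.1134]],"rotation":[[10,0,0],[20,0,0],[30,0,0],[40,0,0],[50,0,0]],"jaw":[100,100,100,100,100]}'
python3 -m creep '{"offset":[[0,0,0],[0,0,0],[0,0,0],[0,0,0],[0,0,0]],"rotation":[[10,0,0],[20,0,0],[30,0,0],[40,0,0],[50,0,0]],"jaw":[100,100,100,100,100]}'
python3 -m creep '{"offset":[[0,0,0],[0,0,0],[0,0,0],[0,0,0],[0,0,0]],"rotation":[[10,0,0],[20,0,0],[30,0,0],[40,0,0],[49,0,0]],"jaw":[100,100,100,100,100]}'
python3 goal.py '[.488,-.198,.122]'
python3 - <<'E'
from h import *
c=cal('wrist');im,d=env.grab_frame('wrist');save('w1',im);np.savez('pics/w1.npz',im=im,d=d)
print(proj([.488,-.198,.138],c),-c[1].T@c[2])
hsv=cv2.cvtColor(im,cv2.COLOR_RGB2HSV);m=((hsv[...,0]<20)&(hsv[...,1]>150)&(hsv[...,2]>60))
ys,xs=np.nonzero(m);P=np.array([dep(u,v,d,c) for u,v in zip(xs,ys) if d[v,u]>0])
T=P[(P[:,2]>.132)&(P[:,2]<.145)]
if len(T):
  (a,b),r=cv2.minEnclosingCircle((T[:,:2]*1000).astype(np.float32));print(len(T),T.mean(0),'circ',a,b,r)
E
```

```text
time_s: 1.98
eef_pos: [0.4893, -0.1984, 0.2305]
orientation: [0.707, 0.018, -0.707, 0.018]
force: [-0.3, 0.6, -0.7]
opening: 1.002
time_s: 2.6
eef_pos: [0.4886, -0.1955, 0.2307]
orientation: [-0.648, 0.281, 0.649, 0.281]
force: [0.1, 0.8, 0.3]
opening: 1.0
time_s: 3.22
eef_pos: [0.4886, -0.1955, 0.2307]
orientation: [-0.473, 0.525, 0.474, 0.525]
force: [-0.6, -0.6, -0.0]
opening: 1.002
3.225 p [ 0.48857905 -0.19549374  0.23068483] j [-0.494  0.356  1.587 -0.     1.199  2.75 ] yaw 174.10979913357764 F [-0.64906188 -0.59185108 -0.03994266] op 1.0024594665838233
to go tool [ 0.10868444  0.00025725 -0.00257604]
[281.29613639 215.74939675] [ 0.47986042 -0.27973657  0.38440338]
1798 [ 0.48534604 -0.20908197  0.13777489] circ 486.30908203125 -202.32347106933594 25.868715286254883
```

View pics/w1.png

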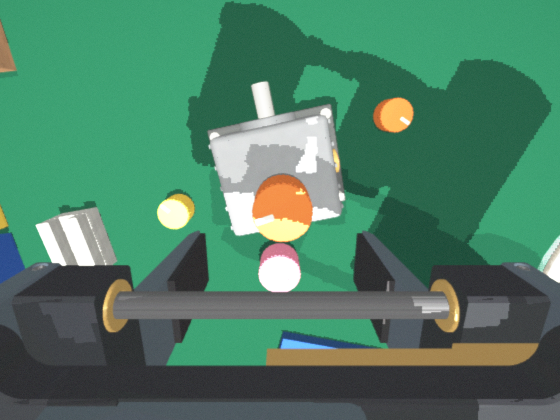

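The wrist view shows the cap at about (282,208), half shaded and half lit, between the open jaws. The hue mask missed the lit half, so I'll redo it.

```bash
cat > capc.py <<'E'
from h import *
def capfit(im,d,c,z0):
    P=[]
    u0,v0=proj([.488,-.198,z0],c).astype(int)
    for v in range(max(v0-50,0),min(v0+50,420)):
        for u in range(max(u0-60,0),min(u0+60,560)):
            if d[v,u]>0:
                p=dep(u,v,d,c)
                if abs(p[2]-z0)<.006: P.append([u,v,*p])
    return np.array(P)
E
python3 - <<'E'
from capc import *
z=np.load('pics/w1.npz');c=cal('wrist')
P=capfit(z['im'],z['d'],c,.138);X=P[:,2:]
(a,b),r=cv2.minEnclosingCircle((X[:,:2]*1000).astype(np.float32));print(len(X),X.mean(0),a,b,r,np.ptp(X,axis=0))
X=X[X[:,2]>.1365];print(X.mean(0),(X.min(0)+X.max(0))/2,np.ptp(X,axis=0))
m=np.zeros((420,560),np.uint8);m[P[:,1].astype(int),P[:,0].astype(int)]=255
(u,v),(A,B),t=cv2.fitEllipse(max(cv2.findContours(m,0,1)[0],key=cv2.contourArea));print(u,v,A,B,ray('wrist',u,v,.138,c))
E
```

```text
2823 [ 0.48711287 -0.20171882  0.13782239] 487.530029296875 -200.41722106933594 26.57961654663086 [0.0523145  0.05177711 0.00842774]
[ 0.48720448 -0.20116555  0.13796676] [ 0.48721561 -0.20055601  0.13847033] [0.0512265  0.05113671 0.00393825]
281.812255859375 211.26339721679688 58.142250061035156 60.13295364379883 [ 0.48709815 -0.20194621  0.138     ]
```

The two views disagree by 2–3 mm in y: top gives -0.198, wrist about -0.2005. I'll aim at the mean, (0.4877,-0.1993), and centre by feel when closing.

```bash
python3 goal.py '[.4877,-.1993,.122]'
```

```text
3.275 p [ 0.48860074 -0.19550285  0.23068614] j [-0.494  0.356  1.587  0.     1.199  2.758] yaw 173.6477224832109 F [-0.82798124  0.17521294 -0.94595275] op 0.9982807683631341
to go tool [ 0.10868543  0.0004147  -0.00390018]
```

```bash
python3 -m creep '{"offset":[[0.04,0.0004,-0.0039],[0.08,0.0004,-0.0039],[0.1,0.0004,-0.0039],[0.1085,0.0004,-0.0039],[0.1085,0.0004,-0.0039]],"rotation":[[2,0,0],[4,0,0],[6,0,0],[8,0,0],[8,0,0]],"jaw":[100,100,100,100,100]}'
python3 -m creep '{"offset":[[0,0,0],[0,0,0]],"rotation":[[0,0,0],[0,0,0]],"jaw":[75,68]}'
python3 goal.py '[.4877,-.1993,.122]'
python3 - <<'E'
from capc import *
c=cal('wrist');im,d=env.grab_frame('wrist');save('w2',im)
E
```

```text
time_s: 3.9
eef_pos: [0.488, -0.1994, 0.1224]
orientation: [-0.437, 0.555, 0.438, 0.555]
force: [0.1, -0.5, 0.1]
opening: 1.002
time_s: 4.15
eef_pos: [0.4884, -0.1996, 0.1232]
orientation: [-0.438, 0.555, 0.437, 0.556]
force: [-0.0, -0.7, 0.2]
opening: 0.811
4.15 p [ 0.48839665 -0.19962789  0.12318242] j [-0.501  0.496  1.709  0.     0.935  2.877] yaw 166.4644954809783 F [-0.0032879  -0.74147284  0.19364863] op 0.8113856879170959
to go tool [0.00118137 0.0007556  0.00015615]
```

View pics/w2.png

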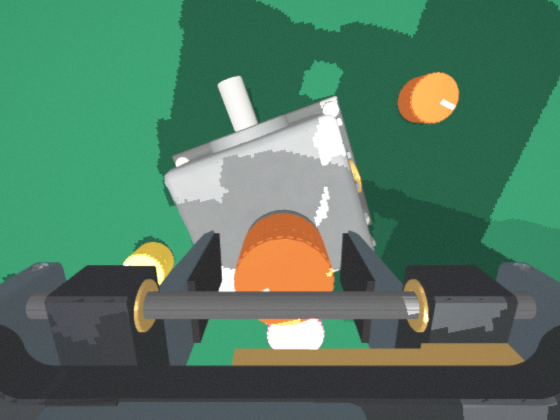

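The cap sits between the jaws: cap columns 235–333 against pads at about 218–345. I'll close stepwise and watch the force.

```bash
python3 -m creep '{"offset":[[0,0,0],[0,0,0],[0,0,0]],"rotation":[[0,0,0],[0,0,0],[0,0,0]],"jaw":[60,58,57]}'
python3 -m creep '{"offset":[[0,0,0]],"rotation":[[0,0,0]],"jaw":[55]}'
python3 -m creep '{"offset":[[0,0,0],[0,0,0]],"rotation":[[0,0,0],[0,0,0]],"jaw":[50,50]}'
python3 goal.py '[.4877,-.1993,.122]'
```

```text
time_s: 4.58
eef_pos: [0.4878, -0.1994, 0.1224]
orientation: [-0.437, 0.556, 0.438, 0.556]
force: [-0.8, 0.3, 0.9]
opening: 0.572
time_s: 4.7
eef_pos: [0.4878, -0.1994, 0.1224]
orientation: [-0.437, 0.556, 0.438, 0.555]
force: [-2.0, 0.2, 2.1]
opening: 0.553
time_s: 4.95
eef_pos: [0.488, -0.1994, 0.1224]
orientation: [-0.437, 0.556, 0.437, 0.556]
force: [-2.1, 0.8, 0.8]
opening: 0.555
4.95 p [ 0.48795761 -0.19939491  0.12238763] j [-0.501  0.497  1.71   0.     0.935  2.877] yaw 166.42678048148093 F [-2.10867149  0.77540689  0.81571837] op 0.5553347607658976
to go tool [3.87670990e-04 2.72633244e-04 3.17831010e-05]
```

The force is only 2 N, so it is well centred in this direction. I'll start turning with a rise of 0.58 mm per 10°, and monitor.

```bash
python3 -m creep '{"offset":[[-0.0003,0,0],[-0.0006,0,0],[-0.0009,0,0]],"rotation":[[-5,0,0],[-10,0,0],[-15,0,0]],"jaw":[50,50,50]}'
python3 -m creep '{"offset":[[-0.0003,0,0],[-0.0006,0,0],[-0.0009,0,0]],"rotation":[[-5,0,0],[-10,0,0],[-15,0,0]],"jaw":[50,50,50]}'
python3 goal.py '[.4877,-.1993,.122]'
python3 - <<'E'
from capc import *
im,d=env.grab_frame('top');save('t2',cv2.resize(im[190:330,330:450],None,fx=4.2,fy=4.2))
im,d=env.grab_frame('wrist');save('w3',im)
print(env.get_state()['moment'])
E
```

```text
time_s: 5.32
eef_pos: [0.4882, -0.1995, 0.1233]
orientation: [0.507, -0.493, -0.507, -0.493]
force: [-1.0, 0.3, -1.7]
opening: 0.557
time_s: 5.7
eef_pos: [0.4882, -0.1995, 0.1242]
orientation: [0.567, -0.423, -0.567, -0.423]
force: [-0.4, 0.6, -0.4]
opening: 0.559
5.7 p [ 0.48824101 -0.19952157  0.12418194] j [-0.501  0.494  1.708  0.     0.939  2.351] yaw -163.4101422189843 F [-0.3962749   0.61612836 -0.42184714] op 0.5589037094514487
to go tool [0.00218168 0.000456   0.0003674 ]
[0.01403333 0.19178735 0.00702198]
```

View pics/w3.png

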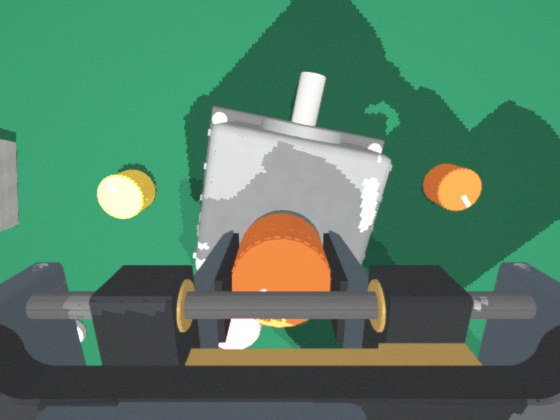

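The mark tip stays at about (265,291) in the wrist view while the gearbox has turned, so the cap is turning with the jaws and the forces are under 2 N. I'll continue.

```bash
python3 -m creep '{"offset":[[-0.0005,0,0],[-0.001,0,0],[-0.0015,0,0],[-0.002,0,0],[-0.0025,0,0]],"rotation":[[-9,0,0],[-18,0,0],[-27,0,0],[-36,0,0],[-45,0,0]],"jaw":[50,50,50,50,50]}'
python3 goal.py '[.488,-.1995,.122]'
python3 -m creep '{"offset":[[-0.0005,0,0],[-0.001,0,0],[-0.0016,0,0],[-0.0021,0,0],[-0.0026,0,0]],"rotation":[[-9,0,0],[-18,0,0],[-27,0,0],[-36,0,0],[-45,0,0]],"jaw":[50,50,50,50,50]}'
python3 goal.py '[.488,-.1995,.122]'
python3 - <<'E'
from capc import *
im,d=env.grab_frame('wrist');save('w4',im)
E
```

```text
time_s: 6.42
eef_pos: [0.4882, -0.1995, 0.1267]
orientation: [0.686, -0.174, -0.685, -0.174]
force: [-0.1, -0.1, -1.7]
opening: 0.549
6.425 p [ 0.48815673 -0.19950753  0.12671134] j [-0.501  0.491  1.705  0.     0.945  1.566] yaw -118.42076639923772 F [-0.0720637  -0.10003706 -1.73322958] op 0.5485694092397686
to go tool [4.71129424e-03 6.80982010e-05 1.42857381e-04]
time_s: 7.05
eef_pos: [0.4881, -0.1995, 0.1293]
orientation: [0.7, 0.102, -0.7, 0.102]
force: [0.3, 0.8, -1.5]
opening: 0.558
7.05 p [ 0.48814225 -0.19950537  0.12928795] j [-0.501  0.487  1.703  0.     0.951  0.78 ] yaw -73.42278925231938 F [ 0.30824175  0.828088   -1.46618762] op 0.5580341199046012
to go tool [ 7.28791705e-03 -4.67391738e-05  1.36396544e-04]
```

View pics/w4.png

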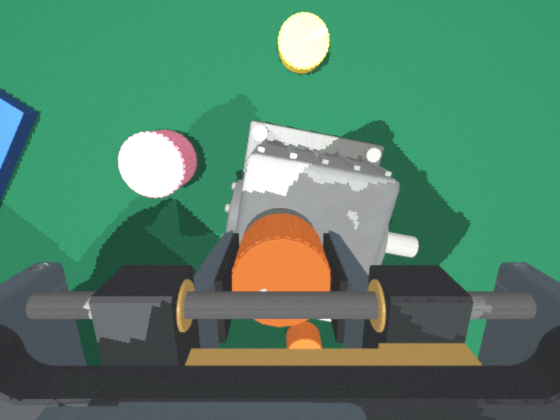

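The mark is still at (264,291) after 120°, so there is no slip. Continuing.

```bash
python3 -m creep '{"offset":[[-0.0005,0,0],[-0.001,0,0],[-0.0016,0,0],[-0.0021,0,0],[-0.0026,0,0]],"rotation":[[-9,0,0],[-18,0,0],[-27,0,0],[-36,0,0],[-45,0,0]],"jaw":[50,50,50,50,50]}'
python3 goal.py '[.488,-.1995,.122]'
python3 -m creep '{"offset":[[-0.0005,0,0],[-0.001,0,0],[-0.0016,0,0],[-0.0021,0,0],[-0.0026,0,0]],"rotation":[[-9,0,0],[-18,0,0],[-27,0,0],[-36,0,0],[-45,0,0]],"jaw":[50,50,50,50,50]}'
python3 goal.py '[.488,-.1995,.122]'
python3 -m creep '{"offset":[[-0.0005,0,0],[-0.001,0,0],[-0.0016,0,0],[-0.0021,0,0],[-0.0026,0,0]],"rotation":[[-9,0,0],[-18,0,0],[-27,0,0],[-36,0,0],[-45,0,0]],"jaw":[50,50,50,50,50]}'
python3 goal.py '[.488,-.1995,.122]'
python3 - <<'E'
from capc import *
im,d=env.grab_frame('wrist');save('w5',im)
E
```

```text
time_s: 7.72
eef_pos: [0.4881, -0.1995, 0.1319]
orientation: [0.608, 0.361, -0.608, 0.361]
force: [0.7, 0.1, -1.6]
opening: 0.555
7.725 p [ 0.48811862 -0.19948721  0.13188758] j [-0.501  0.483  1.701  0.     0.958 -0.003] yaw -28.553691477503865 F [ 0.65668518  0.10869611 -1.64879142] op 0.555458458977295
to go tool [ 9.88755632e-03 -1.00204715e-04  6.81971872e-05]
time_s: 8.35
eef_pos: [0.4881, -0.1995, 0.1345]
orientation: [0.423, 0.566, -0.423, 0.566]
force: [-0.2, 0.2, -1.1]
opening: 0.557
8.35 p [ 0.48810194 -0.19948442  0.13450396] j [-0.501  0.479  1.698  0.     0.964 -0.788] yaw 16.44463091487899 F [-0.18725794  0.1987922  -1.05358333] op 0.5571666639122768
to go tool [ 1.25039392e-02 -1.04282144e-04 -1.55855822e-05]
time_s: 8.98
eef_pos: [0.4881, -0.1995, 0.1371]
orientation: [0.174, 0.685, -0.174, 0.685]
force: [0.1, 0.2, -1.5]
opening: 0.557
8.975 p [ 0.48812157 -0.19950403  0.1370983 ] j [-0.501  0.476  1.695  0.     0.97  -1.574] yaw 61.445918603625486 F [ 0.09356815  0.24482666 -1.52394606] op 0.5572456407267251
to go tool [ 1.50982670e-02 -5.51820838e-05 -1.12263012e-04]
```

View pics/w5.png

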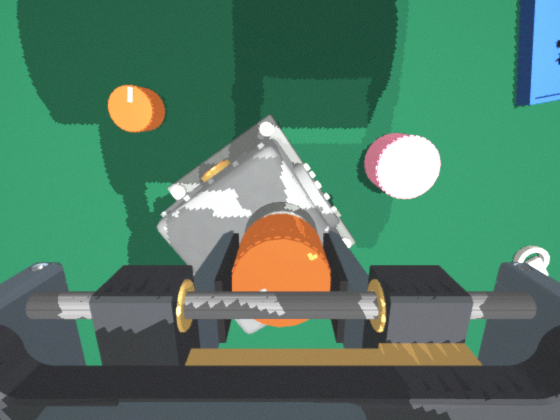

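Turned 255° with no slip, and the cap has visibly risen off the neck. I'll finish to about 327°.

```bash
python3 -m creep '{"offset":[[-0.0005,0,0],[-0.001,0,0],[-0.0016,0,0],[-0.0021,0,0],[-0.0026,0,0]],"rotation":[[-9,0,0],[-18,0,0],[-27,0,0],[-36,0,0],[-45,0,0]],"jaw":[50,50,50,50,50]}'
python3 -m creep '{"offset":[[-0.0005,0,0],[-0.001,0,0],[-0.0016,0,0],[-0.0016,0,0]],"rotation":[[-9,0,0],[-18,0,0],[-27,0,0],[-27,0,0]],"jaw":[50,50,50,50]}'
python3 goal.py '[.488,-.1995,.122]'
python3 -m creep '{"offset":[[-0.0015,0,0],[-0.003,0,0]],"rotation":[[0,0,0],[0,0,0]],"jaw":[50,50]}'
python3 goal.py '[.488,-.1995,.122]'
```

```text
time_s: 9.65
eef_pos: [0.4881, -0.1995, 0.1397]
orientation: [-0.101, 0.7, 0.1, 0.7]
force: [-0.5, -0.3, -1.2]
opening: 0.557
time_s: 10.15
eef_pos: [0.4881, -0.1995, 0.1413]
orientation: [-0.26, 0.658, 0.26, 0.658]
force: [-0.8, -0.4, -0.7]
opening: 0.558
10.15 p [ 0.48808564 -0.19947289  0.14130507] j [-0.501  0.47   1.691  0.     0.981 -2.824] yaw 133.10574838297757 F [-0.77444046 -0.36039678 -0.67939921] op 0.5578419921190398
to go tool [ 1.93050609e-02  4.15717950e-05 -8.26492024e-05]
time_s: 10.4
eef_pos: [0.488, -0.1994, 0.1444]
orientation: [-0.26, 0.657, 0.261, 0.657]
force: [-0.0, 0.1, -1.2]
opening: 0.556
10.4 p [ 0.48802285 -0.19942039  0.14440891] j [-0.501  0.465  1.688 -0.     0.988 -2.827] yaw 133.23427837860572 F [-1.06784502e-03  1.36402625e-01 -1.18287039e+00] op 0.5555429288324887
to go tool [ 2.24089127e-02 -4.25850869e-05 -7.09737284e-05]
```

Lifting 3 mm met no resistance, so the cap is free. I'll lift clear.

```bash
python3 -m creep '{"offset":[[-0.003,0,0],[-0.007,0,0],[-0.015,0,0],[-0.03,0,0],[-0.05,0,0]],"rotation":[[0,0,0],[0,0,0],[0,0,0],[0,0,0],[0,0,0]],"jaw":[50,50,50,50,50]}'
python3 - <<'E'
from capc import *
c=cal('top');im,d=env.grab_frame('top');np.savez('pics/t3.npz',im=im,d=d)
hsv=cv2.cvtColor(im,cv2.COLOR_RGB2HSV)
im,d=env.grab_frame('wrist');save('w6',im)
im,d=env.grab_frame('scene');save('s6',cv2.resize(im[80:230,150:350],None,fx=3,fy=3))
# tray interior: refine
z=np.load('pics/top0.npz');im,d=z['im'],z['d'];k=None
save('tray',cv2.resize(im[180:310,110:285],None,fx=4,fy=4,interpolation=cv2.INTER_CUBIC))
E
python3 goal.py '[.498,.252,.196]'
```

```text
time_s: 11.02
eef_pos: [0.4879, -0.1994, 0.1955]
orientation: [-0.262, 0.657, 0.262, 0.657]
force: [0.2, 0.5, -0.4]
opening: 0.559
11.175 p [ 0.48863897 -0.19978014  0.19565372] j [-0.501  0.397  1.631  0.     1.111 -2.83 ] yaw 133.42083358595 F [-0.53280376  0.51924404 -1.78951102] op 0.5528331902577305
to go tool [-0.00088616  0.32170294  0.31733181]
```

View pics/s6.png

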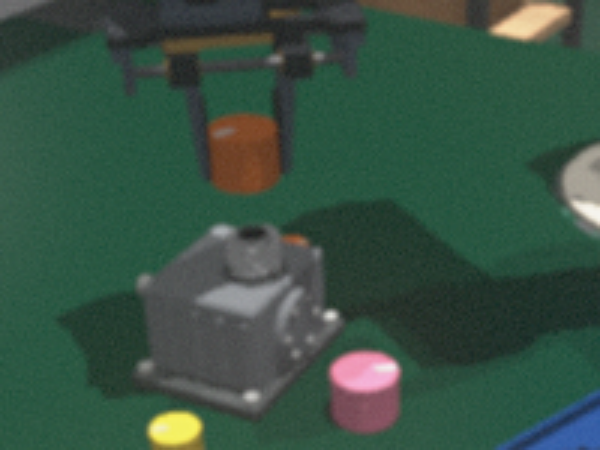

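View pics/tray.png

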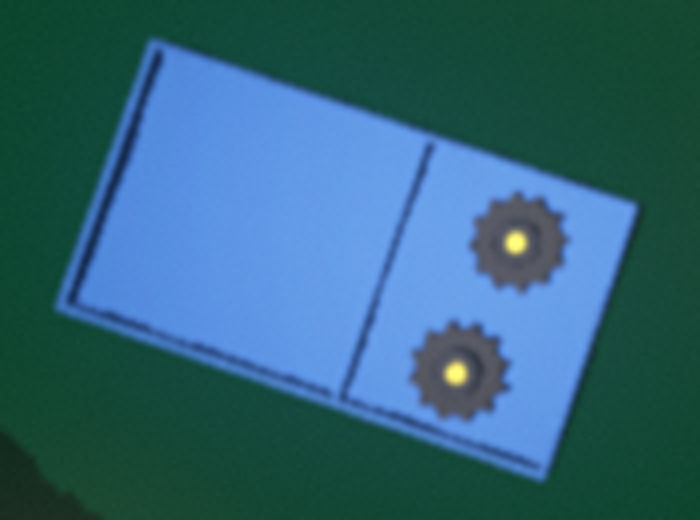

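View pics/w6.png

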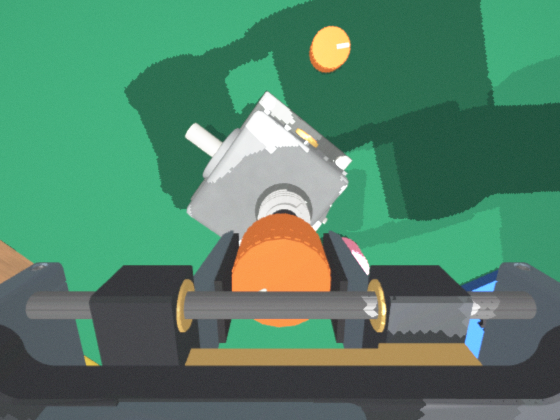

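The cap is held upright, well clear of the bare neck. Now the bay centre: in the tray crop its corners are at (152,40), (432,140), (345,397) and (60,307).

```bash
python3 - <<'E'
from h import *
C=np.array([(152,40),(432,140),(345,397),(60,307)])/4+[110,180]
W=np.array([ray('top',*p,.015) for p in C]);print(W,W.mean(0),[np.linalg.norm(W[i]-W[i-1]) for i in range(4)])
z=np.load('pics/top0.npz');print(dep(171,235,z['d'],cal('top')))
E
python3 goal.py '[.498,.252,.196]'
```

```text
[[0.59799169 0.30643952 0.015     ]
 [0.54391534 0.14644382 0.015     ]
 [0.39996757 0.19175166 0.015     ]
 [0.44706872 0.35366485 0.015     ]] [0.49723583 0.24957496 0.015     ] [np.float64(0.15813910156017566), np.float64(0.16888716608782256), np.float64(0.15090977999044694), np.float64(0.16862502767274276)]
[0.49718631 0.25487559 0.00234752]
11.175 p [ 0.48863897 -0.19978014  0.19565372] j [-0.501  0.397  1.631  0.     1.111 -2.83 ] yaw 133.42083358595 F [-0.53280376  0.51924404 -1.78951102] op 0.5528331902577305
to go tool [-0.00088616  0.32170294  0.31733181]
```

```bash
python3 -m creep '{"offset":[[0,0.015,0.0148],[0,0.044,0.0434],[0,0.073,0.072],[0,0.102,0.1006],[0,0.131,0.1292]],"rotation":[[0,0,0],[0,0,0],[0,0,0],[0,0,0],[0,0,0]],"jaw":[50,50,50,50,50]}'
python3 -m creep '{"offset":[[0,0.029,0.0286],[0,0.058,0.0572],[0,0.087,0.0858],[0,0.116,0.1144],[0,0.145,0.143]],"rotation":[[0,0,0],[0,0,0],[0,0,0],[0,0,0],[0,0,0]],"jaw":[50,50,50,50,50]}'
python3 -m creep '{"offset":[[0,0.025,0.025],[0,0.044,0.044],[0,0.044,0.044],[0,0.044,0.044]],"rotation":[[0,0,0],[0,0,0],[0,0,0],[0,0,0]],"jaw":[50,50,50,50]}'
python3 goal.py '[.498,.251,.03]'
python3 - <<'E'
from h import *
im,d=env.grab_frame('scene');save('s7',im)
E
```

```text
time_s: 11.8
eef_pos: [0.4909, -0.0131, 0.1938]
orientation: [-0.261, 0.657, 0.262, 0.657]
force: [0.7, 0.2, -1.0]
opening: 0.556
time_s: 12.42
eef_pos: [0.4947, 0.1902, 0.1937]
orientation: [-0.262, 0.657, 0.262, 0.656]
force: [0.8, 0.4, -1.6]
opening: 0.56
time_s: 12.92
eef_pos: [0.4968, 0.2503, 0.1938]
orientation: [-0.262, 0.657, 0.262, 0.656]
force: [-0.0, -1.0, -0.1]
opening: 0.556
12.925 p [0.49678399 0.25028089 0.19381051] j [ 0.359  0.438  1.563 -0.     1.142 -1.97 ] yaw 133.46068834694637 F [-0.00853043 -1.00295275 -0.11349364] op 0.5559259647812722
to go tool [ 0.16380854 -0.00037704  0.00158126]
```

View pics/s7.png

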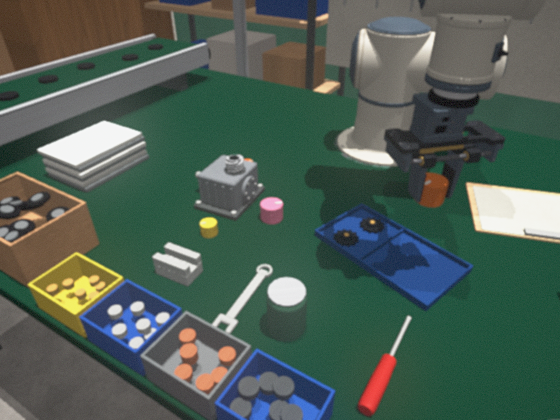

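The cap is held over the bay at (432,190). I'll lower it, fast first and then by touch.

```bash
python3 -m creep '{"offset":[[0.03,0,0],[0.07,0,0],[0.11,0,0],[0.14,0,0],[0.155,0,0]],"rotation":[[0,0,0],[0,0,0],[0,0,0],[0,0,0],[0,0,0]],"jaw":[50,50,50,50,50]}'
python3 -m creep '{"offset":[[0.003,0,0],[0.006,0,0],[0.007,0,0]],"rotation":[[0,0,0],[0,0,0],[0,0,0]],"jaw":[50,50,50]}'
python3 goal.py '[.498,.251,.0294]'
```

```text
time_s: 13.6
eef_pos: [0.497, 0.2494, 0.038]
orientation: [-0.261, 0.658, 0.261, 0.656]
force: [-0.1, -0.7, -0.4]
opening: 0.556
time_s: 13.98
eef_pos: [0.4982, 0.2505, 0.0331]
orientation: [-0.262, 0.656, 0.262, 0.657]
force: [-0.2, 0.8, -1.1]
opening: 0.556
13.975 p [0.49815614 0.25046804 0.03305283] j [ 0.359  0.666  1.699  0.     0.774 -1.97 ] yaw 133.42258404033146 F [-0.2035682   0.81885577 -1.08060797] op 0.5561206917161345
to go tool [0.00365288 0.00049561 0.00024768]
```

```bash
for i in 1; do python3 -m creep '{"offset":[[0.001,0,0],[0.001,0,0]],"rotation":[[0,0,0],[0,0,0]],"jaw":[50,50]}'; done
python3 -m creep '{"offset":[[0.001,0,0],[0.001,0,0]],"rotation":[[0,0,0],[0,0,0]],"jaw":[50,50]}'
python3 goal.py '[.498,.251,.0294]'
```

```text
time_s: 14.22
eef_pos: [0.4978, 0.2504, 0.0316]
orientation: [-0.262, 0.657, 0.262, 0.657]
force: [0.5, -0.6, -0.8]
opening: 0.553
time_s: 14.48
eef_pos: [0.4976, 0.2503, 0.0303]
orientation: [-0.262, 0.657, 0.262, 0.657]
force: [0.3, -0.1, -1.4]
opening: 0.555
14.475 p [0.49761379 0.25033885 0.03027724] j [ 0.359  0.671  1.701 -0.     0.77  -1.97 ] yaw 133.42975416681287 F [ 0.28838258 -0.09913808 -1.36434384] op 0.554996097717554
to go tool [0.00087717 0.0002146  0.00073508]
```

```bash
python3 -m creep '{"offset":[[0.0007,0,0],[0.0007,0,0]],"rotation":[[0,0,0],[0,0,0]],"jaw":[50,50]}'
python3 -m creep '{"offset":[[0.0005,0,0],[0.0005,0,0]],"rotation":[[0,0,0],[0,0,0]],"jaw":[50,50]}'
python3 goal.py '[.498,.251,.0294]'
```

```text
time_s: 14.72
eef_pos: [0.4977, 0.2503, 0.0296]
orientation: [-0.262, 0.657, 0.262, 0.657]
force: [0.3, 0.0, -1.3]
opening: 0.55
time_s: 14.98
eef_pos: [0.4977, 0.2503, 0.0294]
orientation: [-0.262, 0.657, 0.262, 0.657]
force: [-1.4, -1.7, 8.1]
opening: 0.556
14.975 p [0.49769201 0.25031918 0.02944078] j [ 0.359  0.672  1.701 -0.     0.768 -1.97 ] yaw 133.42597317877483 F [-1.3752353  -1.67715571  8.05675043] op 0.5561312338713023
to go tool [4.08675788e-05 2.82741253e-04 6.91684646e-04]
```

The cap touched the floor with 8 N at TCP z=0.0294, exactly the predicted height. I'll open and back off straight up.

```bash
python3 -m creep '{"offset":[[0,0,0],[0,0,0],[0,0,0],[0,0,0],[0,0,0]],"rotation":[[0,0,0],[0,0,0],[0,0,0],[0,0,0],[0,0,0]],"jaw":[62,70,80,85,85]}'
python3 -m creep '{"offset":[[-0.01,0,0],[-0.04,0,0],[-0.09,0,0],[-0.14,0,0],[-0.18,0,0]],"rotation":[[0,0,0],[0,0,0],[0,0,0],[0,0,0],[0,0,0]],"jaw":[85,85,85,85,85]}'
python3 -m creep '{"offset":[[0,-0.03,-0.03],[0,-0.07,-0.07],[0,-0.11,-0.11],[0,-0.14,-0.14],[0,-0.16,-0.16]],"rotation":[[0,0,0],[0,0,0],[0,0,0],[0,0,0],[0,0,0]],"jaw":[85,85,85,85,85]}'
python3 -m creep '{"offset":[[0,0,0],[0,0,0]],"rotation":[[0,0,0],[0,0,0]],"jaw":[85,85]}'
python3 - <<'E'
from h import *
for n in('top','scene'):
    im,d=env.grab_frame(n);save(n+'9',im);c=cal(n)
    if n=='top': save('tray9',cv2.resize(im[180:310,110:285],None,fx=4,fy=4,interpolation=cv2.INTER_CUBIC))
    P=np.array([dep(u,v,d,c) for v in range(150,330) for u in (range(110,285) if n=='top' else range(310,480)) if d[v,u]>0])
    T=P[(P[:,2]>.036)&(P[:,2]<.06)&(np.hypot(P[:,0]-.498,P[:,1]-.25)<.06)];print(n,len(T),(T.min(0)+T.max(0))/2,np.ptp(T,axis=0),np.median(T[:,2]))
    T=T[abs(T[:,2]-np.median(T[:,2]))<.004]
    s=np.linalg.lstsq(np.c_[T[:,:2],np.ones(len(T))],T[:,2],rcond=None)[0];print('slope',s)
print(env.get_state()['force'],env.get_state()['time_s'])
E
```

```text
time_s: 15.6
eef_pos: [0.4977, 0.2503, 0.0291]
orientation: [-0.262, 0.657, 0.262, 0.657]
force: [-0.5, -1.3, 0.1]
opening: 0.853
time_s: 16.23
eef_pos: [0.4977, 0.2504, 0.212]
orientation: [-0.262, 0.656, 0.262, 0.658]
force: [1.3, 0.6, -0.5]
opening: 0.853
time_s: 16.85
eef_pos: [0.4912, 0.0223, 0.2099]
orientation: [-0.261, 0.657, 0.261, 0.657]
force: [0.0, 0.4, 0.0]
opening: 0.851
time_s: 17.1
eef_pos: [0.4914, 0.0245, 0.2095]
orientation: [-0.262, 0.657, 0.262, 0.657]
force: [-0.1, 0.0, -0.5]
opening: 0.849
top 3 [0.50291056 0.27491158 0.04356377] [0.01094156 0.00287143 0.00312768] 0.04365211644307217
slope [ 1.64940079  5.19578727 -2.2143194 ]
scene 442 [0.49875327 0.25086472 0.04187912] [0.05518114 0.05250537 0.01158266] 0.044496759293503864
slope [-0.02143088 -0.00093908  0.05555239]
[ 0.51152327 -0.04744618  0.18949036] 17.2
```

View pics/tray9.png

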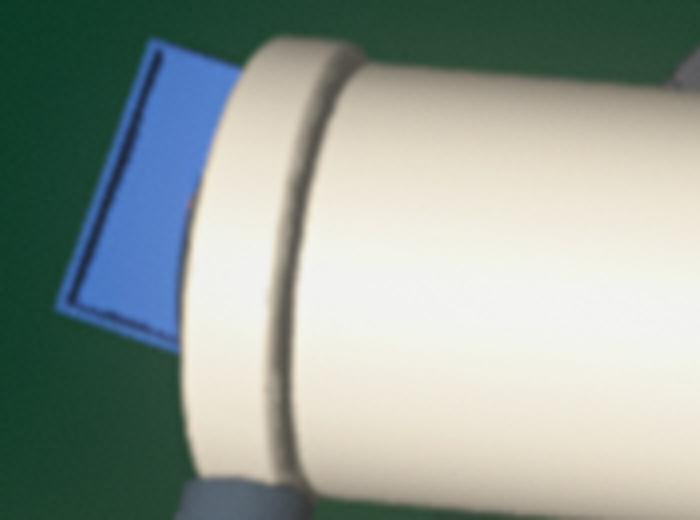

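View pics/scene9.png

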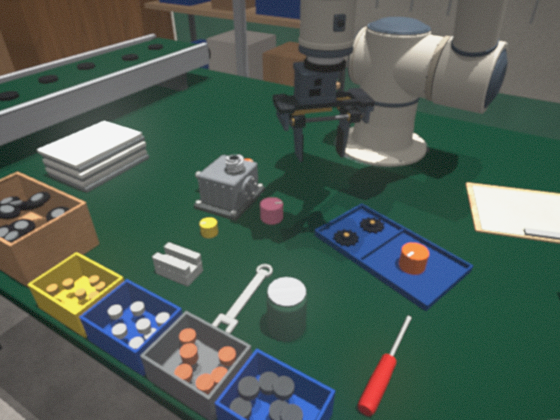

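The scene view shows the cap upright with its mark on top at (414,258), in the empty bay. The gears are still at (346,237) and (372,224), and the gripper is clear. The cap centre measures (0.499,0.251) and its top z≈0.0445 (0.045 expected). I'm handing in.

```bash
python3 -c "
from plant import env
print(env.finish_job())"
```

```text
the job is handed in; nothing more can be done
None
```

I unscrewed the orange cap in one continuous grip, turning it about 327° counter-clockwise while rising with the thread. I then lifted it off the neck, set it down upright in the tray's empty bay, and handed in just after 17.2 s.

**During the job:** Wrist forces stayed at about 3 N or less while turning. The cap did not slip: its mark stayed fixed in the wrist view to 255°, where I last checked before the cap came free. Set-down contact was about 8 N, at the height I had predicted.

**Last checks (scene camera):**
- The cap's centre is within about 2 mm of the bay centre I measured.
- Its top is at 44.5 mm, against 45 mm expected.
- The fitted top face is tilted about 0.02 rad.
- The gears, tin, tools and V-block look unmoved. I compared them only by eye.
- The gripper is clear of everything.

**Disagreements:**
- The top and wrist cameras differed by 2–3 mm on the cap's position. I aimed between them, and the closing force was only about 2 N.
- The final top view was blocked by the arm, so only the scene camera confirms the placing.

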